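Dock the collecting pan on the seed counter and start it

ROBOT

A 6-joint arm with a two-finger parallel gripper is mounted at the origin on the work surface. World frame = base frame: x ahead of the robot, y to its left, z up, the work surface at z = 0. Lengths are in m, angles in rad, forces in N, time in s.
With the tool pointing down it reaches from about 0.3 to 0.875 m from the base axis. Payload 6.4 kg.
Tool frame: the origin (TCP) lies between the finger pads; the fingertips stand 17 mm ahead of it and the grasp point (between the pads) lies 2 mm behind it; z points along the fingers, y is the line along which they close (so a half turn about z gives the same grasp; the last joint's range is limited). The gripper opens to 85 mm and grips with 20 to 120 N. Pads are 22 mm wide; open, the fingers measure 114 mm over their backs; the gripper's body (76 mm by 85 mm) begins 54 mm behind the grasp point. The pads swing forward as they close: fully open they stand 13 mm farther back than shut.
Start: joints at [1.106, 0.181, 1.607, -0, 1.354, -0.206], TCP at [0.147, 0.556, 0.223] pointing down, gripper open.
Joint ranges: [-2.99, 2.99], [-0.89, 2.07], [0.3, 2.58], [-1.14, 4.28], [0, 2.63], [-3.12, 3.12]. Speed limits (rad/s): [2.57, 2.57, 3.01, 3.14, 3.14, 3.14].

INTERFACE

Orientations are given as a 3x3 rotation matrix whose columns are the frame's x, y, z axes.
In Python, from workcell import status, cams, hand_in gives the robot as it stands. The module is installed in compiled form; this text tells all that it offers.
- The arm moves only by the tool send_rows, never from a script. Its argument "motion" is a list of rows, each a list of 5 numbers: the closure, from 0 (fully open) to 1 (shut), then the shift along the tool's x, y, z in units of 7.5 cm (1.0 is 7.5 cm), then the turn about the tool's z in units of 360 degrees (1.0 is 360 degrees). In form: [[grip, dx, dy, dz, yaw], ...]. A call has 1 to 8 rows; each row shifts and turns the commanded pose from where the row before left it, along the tool's axes as they then stand; what a row does not reach is not made up. A row lasts 1/8 s, in which the tool goes at most 62.5 mm and 10.7 degrees, less where a joint would pass 70% of its speed; a pose out of reach is approached as far as the arm can. A call with a number of a shift or a turn outside -1 to 1 is refused whole. A call with a gripper value outside its range is refused whole. The fingers move at their own pace and stop on an object; "grip_force" is the grip in N (left out, the last holds). Time passes only in rows, so rows that do not move let the fingers close. It gives the time, the measured TCP pose, the force, the opening and the grip force at its end, in the units of the state.
- status.state(): the state, without advancing time (a new reading comes with each control period).
- cams.snapshot(name): name is "scene" or "top" or "wrist"; returns (picture, depth): 420x560x3 uint8, blue, green, red; 420x560 float32, m along the optical axis (not along the pixel's ray), 0 where there is no reading.
- cams.camera_params(name): a dict with "fx", "fy", "cx", "cy" (pixels), "dist" ([k1, k2, p1, p2, k3] as OpenCV has them; the pictures are not rectified), "R" (3x3) and "t" (3): a world point X has camera coordinates R X + t; the wrist camera has in their place "tool_from_camera" (4x4, takes a point from camera to tool coordinates, whose origin is the TCP and whose axes are the flange's). Camera axes: x right, y down, z forward; pixel columns grow to the right and rows downward; lengths in m; the calibration is good to about 2 mm. A picture is of the moment at which its call begins: read the wrist's pose just before it. camera_params takes no time and is no camera call.
- hand_in(): hands the job in; it is judged then, once.
The state is a dict: "t": time; "joints": joint angles; "joint_vel": joint speeds; "joint_efforts": joint torques, N m; "position": TCP position; "orientation": TCP orientation; "force": force on the tool from outside, world axes, zero at the start; "moment": the same for the moment, N m; "gripper_width": finger opening in m; "grip_force": force on a finger pad.
Only numpy, scipy, OpenCV 4.12 (cv2) and the standard library are available. Lean on these libraries where they do the work, as an engineer would, in place of code of your own. Each camera call takes 0.05 s, during which the arm holds its last target. There are 200 camera calls.

TASK

Get the seed counter running: take the long steel collecting pan from the sorting board and set it on the counter's pan rest, square end towards the machine and pouring lip outwards, sitting flat behind the front retaining bar so that it keeps the pan-sensing pin pushed in on its own. Let go of the pan, then press the start button fully down and let it come up, leaving the pan where it is. Leave the other things on the desk as they are.

Things in the scene. Friction and masses are not known exactly. Their poses are not given: they have to be found in the camera images.
- counter: Seed counter, white bench instrument fixed to the desk: housing 240 (x) x 260 (y) x 115 mm with a round aluminium feeder bowl on it (176 mm wide, top 182 mm above the desk). Origin: under the middle of the housing, at desk height. +x points from its front to its back, +z up; the front face is the plane x = -120 mm, and the pan rest juts out from it
- rest (a point): Point on the flat steel pan rest (165 x 88 mm, top 12 mm above the desk) where the middle of the pan's underside stands when the pan is in place against the retaining bar: 76 mm in front of the front face; axes parallel to the counter's, and the pan's then match them. Side guides lean outwards (65 mm apart at the foot, 76 at the top, 13 mm high) and centre the pan as it is lowered
- bar (a point): Middle of the top of the retaining bar, a round steel bar 8 mm thick lying across the outer end of the pan rest, its top 8 mm above the rest. 146 mm are free between the bar and the front face, 132 mm between the bar and the tip of the released pin
- chute (a point): Lower front edge of the outlet chute, which juts out of the front face above the inner end of the rest; the space below is free up to this height. The black sensor head behind it is 173 mm high
- pin (a joint): Pan-sensing pin, m: 0 released, 0.014 flush with the front face; it moves level into the machine (counter's +x). Spring: 0.7 N released, 3.2 N flush. It does not give downwards: a pan lowered onto it stands on it, so the square end must push it in from the front before the pan goes down behind the bar. A pan behind the bar keeps it at 0.008 to 0.014 and is pressed back against the bar
- pin_tip (a point): Rounded tip of the pan-sensing pin, a steel rod 8 mm thick, on the front face 22 mm above the pan rest and 13 mm to the -y side of its middle; it stands 14 mm out of the face when released
- pan: Collecting pan, open rectangular stainless box 140 (x) x 60 (y) x 45 mm, walls 2.5 mm, about 0.2 kg. Origin: middle of the underside. Its +x end is square and full height; the -x end wall is only 32 mm high and carries a pouring lip that reaches 18 mm farther out at the top. It starts on the sorting board, 6 mm above the desk
- pan_back (a point): Middle of the pan's square end, outside, 20 mm above its underside (pan x = +70 mm)
- pan_lip (a point): Outer edge of the pan's pouring lip (pan x = -88 mm, 40 mm above the underside)
- start (a joint): Start button travel in m: 0 up, 0.005 fully down; springs back. Fully down takes 4 N
- start_top (a point): Middle of the top of the start button, a grey round push button 24 mm across in a black collar on the sloping control panel of the counter, on the -y side of the chute. It moves along the panel's normal, 0.25 rad off the vertical (towards the front); pressing straight down from above works
- board: Sorting board fixed to the desk: dark grey sheet 6 mm thick in a light wooden frame, 320 (x) x 400 (y) mm over all, frame 30 mm wide and 14 mm high. Origin: underside, middle
- tray: Single black triangular sorting tray, sides 85 mm, 16 mm high, on the board beside the pan. Origin: underside, middle. To be left alone
- tray_stack: Stack of three such trays, 48 mm high, on the desk on the counter's +y side of the pan rest. To be left alone
- jar: Small glass jar with a lid, 52 mm wide and 62 mm high, on the desk on the counter's -y side of the pan rest. To be left alone
- tweezers: Steel tweezers, 127 mm long, 8 mm high, lying on the board near its far (+x) edge. To be left alone
- brush: Hand brush, 130 mm long, lying on the desk beyond the board. To be left alone
- sieve: Round aluminium test sieve, 120 mm wide, 45 mm high, at the far side of the desk. To be left alone
- pen_cup: Black pen cup with pens, 76 mm wide, 90 mm high (pens to 165 mm), at the far side of the desk. To be left alone

How it is judged:
By the outcome, as a careful person would: the job done as asked, in the order asked, and still so for the second after the job is handed in, with the robot touching nothing.
It also fails if it takes over 48 s, if anything falls off the work surface, if the arm or the gripper's body presses on something with over 40 N, if the wrist force passes 120 N, or if a joint passes its speed limit or range.

## Working session

There is one attempt and no reset: what is moved stays moved. The work goes in short steps, Python scripts to look and compute and a tool call to move; the robot and the scene stay as the last step left them, time stands still between calls to the robot, and variables do not carry over. Pictures are saved under pics/ and viewed, at most 10 in all, crops included, and the job is handed in when it is done.

Besides the shell and the picture viewer there is one more tool, called after "Request:" as name([rows], argument=value, ...), one row to a line, values as JSON. send_rows: Moves the arm, as the interface text tells. Shifts and turns lie within -1 to 1; 1 stands for 7.5 cm of shift or 360 degrees of turn. Its arguments: {"type":"object","properties":{"motion":{"type":"array"},"grip_force":{"type":"number"}},"required":["motion"]}

```bash
mkdir -p pics; python3 - <<'E'
from workcell import status,cams
import cv2,numpy as np
print(status.state())
for n in ("top","scene"):
    im,d=cams.snapshot(n); cv2.imwrite(f"pics/{n}0.png",im); np.savez(f"{n}0.npz",im=im,d=d)
    print(n,cams.camera_params(n),(d>0).mean())
print(cams.camera_params("wrist"))
E
```

```text
{'t': 0.0, 'joints': array([ 1.10569716e+00,  1.81545665e-01,  1.60800179e+00, -1.37740383e-05,
        1.35379183e+00, -2.06285002e-01]), 'joint_vel': array([-0.00011839, -0.00147294,  0.00194535,  0.00097386,  0.0010412 ,
       -0.00179643]), 'joint_efforts': array([ 1.04730592e-03, -4.44869578e+01, -3.51340091e+01, -1.91895870e-04,
        9.20004066e-03, -1.37005432e-05]), 'position': array([0.14688351, 0.55534082, 0.22188457]), 'orientation': array([[-9.66694782e-01,  2.55930855e-01, -7.71360874e-04],
       [ 2.55931785e-01,  9.66693574e-01, -1.56712987e-03],
       [ 3.44592712e-04, -1.71235203e-03, -9.99998475e-01]]), 'force': array([ 0.18504556, -0.90449317, -0.85556994]), 'moment': array([-0.00877458,  0.02380929,  0.01592712]), 'grip_force': 0.0, 'gripper_width': 0.08547916638986652}
top {'fx': 427.329963853064, 'fy': 427.329963853064, 'cx': 278.93821095388665, 'cy': 203.07031089408397, 'dist': array([-0.09377972,  0.        ,  0.        ,  0.        ,  0.        ]), 'R': array([[ 1.38113262e-02, -9.99904439e-01,  5.99879230e-04],
       [-9.97143739e-01, -1.38177405e-02,
[... 407 characters left out ...]
1046,  0.22941288, -0.77220534],
       [-0.72407983, -0.26843871, -0.63533382]]), 't': array([ 0.17474982, -0.24961867,  1.34513382])} 0.9960289115646258
{'fx': 327.0407369354554, 'fy': 327.0407369354554, 'cx': 283.1595228221007, 'cy': 209.65429136155205, 'dist': array([-0.07285675,  0.        ,  0.        ,  0.        ,  0.        ]), 'tool_from_camera': array([[ 5.27584784e-04, -9.63127498e-01, -2.69044874e-01,
         6.80424801e-02],
       [ 9.99998374e-01,  9.72042500e-04, -1.51876870e-03,
        -4.35421409e-04],
       [ 1.72429095e-03, -2.69043635e-01,  9.63126445e-01,
        -1.51624929e-01],
       [ 0.00000000e+00,  0.00000000e+00,  0.00000000e+00,
         1.00000000e+00]])}
```

View pics/top0.png

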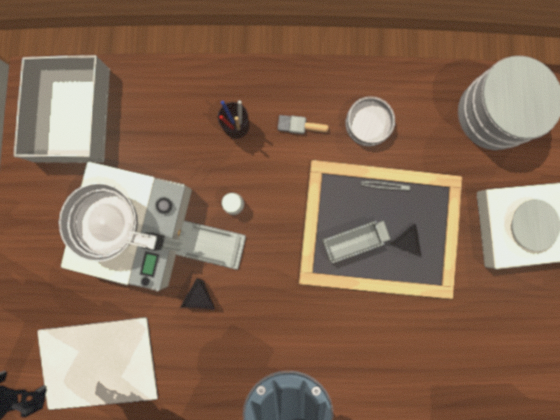

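View pics/scene0.png

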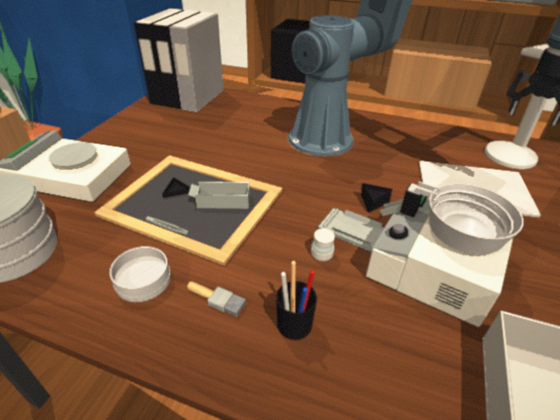

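```bash
cat > h.py <<'E'
import numpy as np,cv2
from workcell import status,cams
def cloud(name,d):
    c=cams.camera_params(name); K=np.array([[c['fx'],0,c['cx']],[0,c['fy'],c['cy']],[0,0,1]])
    h,w=d.shape; u,v=np.meshgrid(np.arange(w),np.arange(h))
    n=cv2.undistortPoints(np.stack([u,v],-1).reshape(-1,1,2).astype(float),K,c['dist']).reshape(h,w,2)
    p=np.dstack([n*d[...,None],d])
    if name=='wrist':
        T=c['tool_from_camera']; s=status.state(); p=p@T[:3,:3].T+T[:3,3]
        return p@s['orientation'].T+s['position']
    return (p-c['t'])@c['R']
def big(im,x0,y0,x1,y1,k,f): cv2.imwrite(f,cv2.resize(im[y0:y1,x0:x1],None,fx=k,fy=k,interpolation=cv2.INTER_CUBIC))
def rect(P):
    c,s,a=cv2.minAreaRect(P[:,:2].astype(np.float32)*1000); return np.round(c,1),np.round(s,1),round(a,2),np.round(cv2.boxPoints((c,s,a)),1).tolist()
E
python3 - <<'E'
from h import *
a=np.load('top0.npz');im,d=a['im'],a['d'];X=cloud('top',d);np.save('topX.npy',X)
Z=X[...,2]
def reg(x0,y0,x1,y1,lo,hi):
    m=np.zeros(Z.shape,bool);m[y0:y1,x0:x1]=1;return m&(Z>lo)&(Z<hi)
print('desk',np.median(Z[330:390,180:230]),'board',np.median(Z[260:285,330:420]))
m=reg(315,212,400,272,.025,.06); print('pan hi',m.sum(),rect(X[m]))
m=reg(315,212,400,272,.04,.06); print('pan rim',m.sum(),rect(X[m]))
m=reg(175,215,250,275,.006,.017); print('rest',m.sum(),rect(X[m]))
m=reg(60,160,195,295,.100,.125); print('housing',m.sum(),rect(X[m]))
m=reg(60,160,195,295,.05,.125); print('housing+panel',m.sum(),rect(X[m]))
left=im[150:310,50:260];right=im[190:290,300:440]
A=cv2.resize(left,None,fx=2.6,fy=2.6,interpolation=2)
B=cv2.resize(right,None,fx=1.8,fy=1.8,interpolation=2);
o=np.zeros((A.shape[0],A.shape[1]+B.shape[1],3),np.uint8);o[:,:A.shape[1]]=A;o[:B.shape[0],A.shape[1]:]=B;cv2.imwrite('pics/crop.png',o);print(o.shape)
for r in range(200,275,4): print(r,' '.join('%3d'%z for z in Z[r,140:252:4]*1000))
E
```

```text
desk 0.00030892600914604 board 0.006689278949632376
pan hi 435 (array([ 454.2, -164.3]), array([ 60.6, 161.1]), 20.08, [[398.1000061035156, -99.0999984741211], [453.3999938964844, -250.39999389648438], [510.29998779296875, -229.60000610351562], [455.0, -78.30000305175781]])
pan rim 306 (array([ 454.2, -164.3]), array([ 60.6, 161.1]), 20.08, [[398.1000061035156, -99.0999984741211], [453.3999938964844, -250.39999389648438], [510.29998779296875, -229.60000610351562], [455.0, -78.30000305175781]])
rest 1853 (array([443.8, 205.8]), array([167.4, 141.2]), 79.87, [[359.5, 135.8000030517578], [498.5, 111.0], [528.0, 275.79998779296875], [389.0, 300.70001220703125]])
housing 5741 (array([478. , 390.8]), array([268.5, 261.2]), 77.74, [[321.8999938964844, 287.3999938964844], [577.0999755859375, 231.89999389648438], [634.0999755859375, 494.29998779296875], [378.8999938964844, 549.7000122070312]])
housing+panel 6729 (array([473.7, 373.5]), array([304.1, 262.2]), 77.74, [[313.3999938964844, 252.8000030517578], [569.5, 197.10000610351562], [634.0999755859375, 494.29998779296875], [377.8999938964844
[... 1542 characters left out ...]
 -2
252 110 111 110 105 104 104  96  87  47  10  11  13   9  11  10  12  10  11   9  13   9  12   9  11  21  10   2  -4
256 109 115 111 111 103  99  97  78  36   0   0   0  12  23  23  17  14  10  14  15  16  13  12  12  16  10   0   5
260 110 110 111 107 104 102  98 1110  26   3   2  -1   1  -2   0   0   7  28  22  18  15  12  12  16  11   0  -3   1
264 114 109 107 106 103 100  98  57  14   3   1  -1  -1  -3   0  -4   0  -2  -1   0  12  14   9  17  10   1   0   0
268 111 113 110 107 101  99  85  50   3   0   0   4   0   1   0  -1  -1   3  -3   0   0   1   0  -1  10   1   1   0
272 112 111 110 104 102  99  84  37   1   0   0   0   2  -3   0  -1   0   0  -1   2  -1   0   0  -3   0   0   0   0
```

View pics/crop.png

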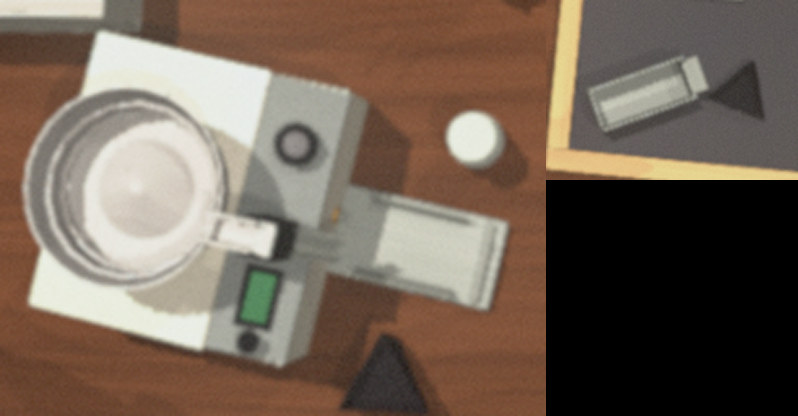

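```bash
cat >> h.py <<'E'
def plan(tgt,ydeg,n,grip=0,s=None):
    """rows to take the TCP to tgt (m) with tool y at world angle ydeg"""
    s=s or status.state(); p=s['position'];R=s['orientation'];a0=np.degrees(np.arctan2(R[1,1],R[0,1]))
    dt=(a0-ydeg+180)%360-180; dw=(np.array(tgt)-p)/n; rows=[]
    for i in range(n):
        a=np.radians(a0-dt*i/n); y=np.array([np.cos(a),np.sin(a),0]);x=np.array([-y[1],y[0],0])
        rows.append([grip]+[round(float(v)/.075,2) for v in (dw@x,dw@y,-dw[2])]+[round(dt/n/360,4)])
    print('yaw',round(a0,2),'turn',round(dt,2),'dist',np.round(np.array(tgt)-p,4)); print(rows)
E
python3 -c "
from h import *
s=status.state();p=s['position'].copy()
plan((p[0],p[1],.28),75.2,1)
s['position']=np.array([p[0],p[1],.28])
plan((.4127,.0921,.28),-12.3,14,0,s)
X=np.load('topX.npy');print('btn',X[203:208,161:167].mean((0,1)),'jar',X[200:207,228:236].mean((0,1)),'stack',X[290:302,196:202].mean((0,1)))
"
```

```text
yaw 75.17 turn -0.03 dist [0.    0.    0.058]
[[0, 0.0, 0.0, -0.77, np.float64(-0.0001)]]
yaw 75.17 turn 87.47 dist [ 0.2658 -0.4633  0.    ]
[[0, -0.36, -0.36, -0.0, np.float64(0.0174)], [0, -0.39, -0.32, -0.0, np.float64(0.0174)], [0, -0.43, -0.28, -0.0, np.float64(0.0174)], [0, -0.45, -0.23, -0.0, np.float64(0.0174)], [0, -0.48, -0.18, -0.0, np.float64(0.0174)], [0, -0.49, -0.12, -0.0, np.float64(0.0174)], [0, -0.5, -0.07, -0.0, np.float64(0.0174)], [0, -0.51, -0.01, -0.0, np.float64(0.0174)], [0, -0.51, 0.04, -0.0, np.float64(0.0174)], [0, -0.5, 0.1, -0.0, np.float64(0.0174)], [0, -0.49, 0.15, -0.0, np.float64(0.0174)], [0, -0.47, 0.2, -0.0, np.float64(0.0174)], [0, -0.44, 0.25, -0.0, np.float64(0.0174)], [0, -0.41, 0.3, -0.0, np.float64(0.0174)]]
btn [0.52737933 0.28995446 0.15914422] jar [0.54102233 0.14755317 0.06211335] stack [0.30957332 0.22904473 0.03389409]
```

Request:
send_rows([
  [0, 0, 0, -0.77, 0],
  [0, -0.36, -0.36, 0, 0.0174],
  [0, -0.39, -0.32, 0, 0.0174],
  [0, -0.43, -0.28, 0, 0.0174],
  [0, -0.45, -0.23, 0, 0.0174],
  [0, -0.48, -0.18, 0, 0.0174],
  [0, -0.49, -0.12, 0, 0.0174],
  [0, -0.5, -0.07, 0, 0.0174],
])

```text
t: 1.1
position: [0.2794, 0.3231, 0.2802]
orientation: [[-0.517, 0.856, -0.0], [0.856, 0.517, -0.0], [-0.0, -0.0, -1.0]]
force: [0.3, 0.1, 0.2]
gripper_width: 0.0855
grip_force: 0.0
```

Request:
send_rows([
  [0, -0.51, -0.01, 0, 0.0174],
  [0, -0.51, 0.04, 0, 0.0174],
  [0, -0.5, 0.1, 0, 0.0174],
  [0, -0.49, 0.15, 0, 0.0174],
  [0, -0.47, 0.2, 0, 0.0174],
  [0, -0.44, 0.25, 0, 0.0174],
  [0, -0.41, 0.3, 0, 0.0174],
  [0, 0, 0, 0, 0],
])

```text
t: 2.1
position: [0.4126, 0.0902, 0.2801]
orientation: [[0.221, 0.975, -0.001], [0.975, -0.221, -0.0], [-0.0, -0.001, -1.0]]
force: [-1.1, 0.2, 0.1]
gripper_width: 0.0854
grip_force: 0.0
```

```bash
python3 - <<'E'
from h import *
s=status.state();R=s['orientation'];print(s['t'],s['position'],np.degrees(np.arctan2(R[1,1],R[0,1])))
im,d=cams.snapshot('wrist');X=cloud('wrist',d);np.savez('w1.npz',im=im,X=X);cv2.imwrite('pics/w1.png',im)
# counter-frame approx coords
a=np.radians(77.74);e=np.array([[np.cos(a),np.sin(a)],[-np.sin(a),np.cos(a)]])
C=(X[...,:2]-np.array([.4415,.225]))@e.T*1000
np.set_printoptions(linewidth=220)
for r in range(0,420,30): print(r,' '.join('%4d/%4d/%3d'%(C[r,c,0],C[r,c,1],X[r,c,2]*1000) for c in range(160,420,24)))
E
```

```text
2.1 [0.41258663 0.09015115 0.28011771] -12.758046748648583
0   73/ 148/  0   61/ 110/ 31   62/  84/ 27   61/  56/ 26   41/  25/ 87   62/   3/ 22   63/ -24/ 19   62/ -51/ 21   62/ -78/ 23   62/-105/ 24   71/-141/  0
30   38/ 149/  2   37/ 120/  0   36/  91/  0   36/  61/  0   33/  31/ 11   32/   3/ 13   32/ -24/ 11   35/ -54/  0   35/ -83/  1   36/-113/  0   36/-143/  0
60   -2/ 140/ 36   -5/ 109/ 47    2/  92/  0    1/  62/  1    0/  32/ 13   -1/   3/ 12   -1/ -25/ 13    1/ -55/  0    1/ -85/  0    1/-115/  0    1/-145/  0
90  -35/ 143/ 35  -36/ 114/ 37  -33/  94/  0  -34/  64/  1  -35/  33/ 10  -35/   3/ 12  -35/ -25/ 13  -34/ -56/  0  -34/ -86/  1  -39/ -99/ 63  -39/-126/ 63
120  -69/ 159/  0  -69/ 128/  0  -70/  97/  0  -70/  65/  2  -71/  34/ 12  -71/   4/ 13  -71/ -25/ 13  -71/ -57/  0  -71/ -87/  1  -71/-101/ 63  -70/-129/ 60
150 -107/ 163/ -1 -108/ 130/  2 -108/  98/  1 -109/  67/  0 -109/  35/  1 -109/   4/  0 -109/ -26/  0 -109/ -58/  0 -109/ -89/  0 -109/-121/  0 -109/-153/  0
180 -147/ 167/  0 -148/ 134/  1 -148/ 101/  0 -148/  69/  1 -148/  36/  1 -149/   4/  0 -149/ -27/
[... 465 characters left out ...]
274/ -27/ 15 -273/ -61/ 16 -274/ -95/ 15 -279/-131/  7 -126/ -45/315
300 -128/  42/334 -143/  42/309 -330/ 114/  0 -330/  78/  0 -328/  42/  3 -327/   6/  5 -327/ -28/  6 -307/ -59/ 39 -328/-100/  6 -327/-135/  7 -133/ -42/326
330 -120/  31/361 -383/ 156/  1 -382/ 118/  2 -383/  81/  0 -383/  44/  0 -373/   6/ 14 -379/ -29/  6 -376/ -65/ 10 -378/-102/  8 -379/-139/  8 -143/ -41/331
360 -120/  27/372 -120/  22/372 -440/ 123/  1 -127/  13/363 -128/   7/363 -127/   1/364 -126/  -4/364 -127/ -11/363 -434/-106/  9 -419/-138/ 27 -120/ -25/373
390 -120/  24/381 -118/  18/383 -117/  14/383 -126/  11/374 -126/   6/374 -127/   0/373 -126/  -4/374 -126/  -9/375 -117/ -12/384 -118/ -17/383 -120/ -22/381
```

View pics/w1.png

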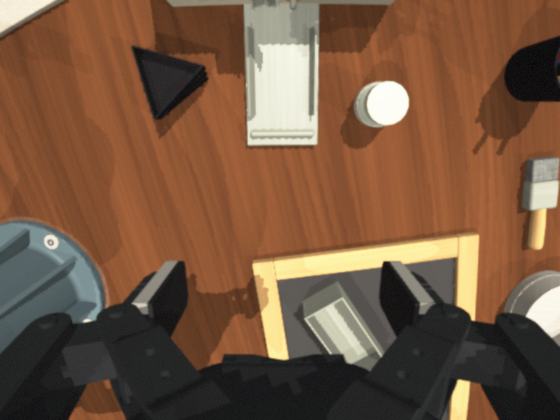

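Request:
send_rows([
  [0, 0.4, 0, 0, 0],
  [0, 0.4, 0, 0, 0],
  [0, 0, 0, 0, 0],
])

```text
t: 2.52
position: [0.4242, 0.1527, 0.2803]
orientation: [[0.212, 0.977, -0.001], [0.977, -0.212, 0.001], [0.0, -0.001, -1.0]]
force: [-0.5, -0.1, -0.5]
gripper_width: 0.0855
grip_force: 0.0
```

```bash
python3 - <<'E'
from h import *
s=status.state();print(s['t'],s['position'])
im,d=cams.snapshot('wrist');X2=cloud('wrist',d);np.savez('w2.npz',im=im,X=X2);
a=np.load('w1.npz')
cv2.imwrite('pics/w2.png',cv2.resize(im[0:260,160:480],None,fx=2.3,fy=2.3,interpolation=2))
A=np.radians(77.74);e=np.array([[np.cos(A),np.sin(A)],[-np.sin(A),np.cos(A)]]);o=np.array([.4415,.225])
for X in (a['X'],X2):
    C=np.dstack([(X[...,:2]-o)@e.T*1000,X[...,2]*1000]).reshape(-1,3)
    def sel(x0,x1,y0,y1,z0,z1):
        m=np.all((C>[x0,y0,z0])&(C<[x1,y1,z1]),1);return C[m]
    for nm,b in (('face',(45,75,-110,110,15,75)),):
        P=sel(*b);l=cv2.fitLine(P[:,:2].astype(np.float32),cv2.DIST_HUBER,0,.01,.01).ravel()
        print(nm,len(P),l, 'yaw corr',np.degrees(np.arctan(-l[0]/l[1])),'x at y=3:',l[2]+(3-l[3])*l[0]/l[1])
    P=sel(-110,30,-50,60,8,16);print('rest',len(P),rect(P/1000))
    for x in (-70,-50,-30,-10,10,30):
        P=sel(x-6,x+6,-60,60,8,30);Q=P[P[:,2]>17];y=Q[:,1]
        print(x,'edges',np.percentile(P[:,1],[.5,99.5]).round(1),'guides inner',[np.round((np.median(g),g.min(),g.max()),1) for g in (y[y<3],y[y>3]) if len(g)])
    P=sel(-105,-75,-30,30,17.5,30);print('bar x',np.percentile(P[:,0],[5,50,95]),P[:,2].max(),len(P))
    P=sel(15,60,-40,40,50,115);print('chute',len(P),np.percentile(P,[1,5,50],0).round(1).tolist())
E
```

```text
2.525 [0.42418883 0.15274061 0.28027805]
face 571 [7.0710573e-04 9.9999976e-01 6.2157379e+01 9.1027117e+00] yaw corr -0.040514175 x at y=3: 62.153065
rest 6644 (array([-35.7,   2. ]), array([131.3,  88.2]), 0.23, [[-101.5, 45.79999923706055], [-101.19999694824219, -42.400001525878906], [30.100000381469727, -41.900001525878906], [29.700000762939453, 46.400001525878906]])
-70 edges [-40.5  45.3] guides inner [array([-34.5, -36.7, -32.4]), array([38.6, 35.9, 41.1])]
-50 edges [-41.5  44.8] guides inner [array([-34.9, -37.8, -32.2]), array([38.7, 35.6, 42.1])]
-30 edges [-41.1  45.3] guides inner [array([-35. , -37.6, -32. ]), array([39.1, 36.2, 41.7])]
-10 edges [-40.7  46. ] guides inner [array([-34.9, -37.3, -31.8]), array([39.6, 36.7, 42.4])]
10 edges [-41.7  45.4] guides inner [array([-34.9, -38.2, -31.7]), array([39.4, 36.5, 42.6])]
30 edges [-41.4  44.8] guides inner [array([-34.8, -37.9, -31.6]), array([39. , 36.1, 41.3])]
bar x [-90.65517172 -87.4281396  -84.48867915] 22.729201040209812 274
chute 224 [[29.3, 4.4, 81.8], [30.9, 4.5, 83.0], [38.6, 17.9, 85.8]]
face 1851 [ 3.438064
[... 322 characters left out ...]
s [-43.4  42.9] guides inner [array([-37. , -39.4, -35. ]), array([36.9, 34.7, 39. ])]
-50 edges [-43.   43.8] guides inner [array([-36.9, -40.3, -33.5]), array([37.6, 34.3, 40.2])]
-30 edges [-43.2  43.3] guides inner [array([-37.4, -40.1, -34.2]), array([37.3, 35. , 39.9])]
-10 edges [-42.  44.] guides inner [array([-36. , -39.3, -33.8]), array([37.1, 33.7, 40.4])]
10 edges [-42.6  43.7] guides inner [array([-36.6, -39. , -33.6]), array([37.6, 34.4, 40. ])]
30 edges [-43.3  43.2] guides inner [array([-36.3, -39.6, -34.2]), array([37.3, 34.1, 39.5])]
bar x [-91.98214497 -89.06279129 -85.74254431] 22.29641847119096 254
chute 1031 [[28.8, -34.5, 60.4], [34.9, -18.8, 83.2], [48.4, 14.7, 95.7]]
```

View pics/w2.png

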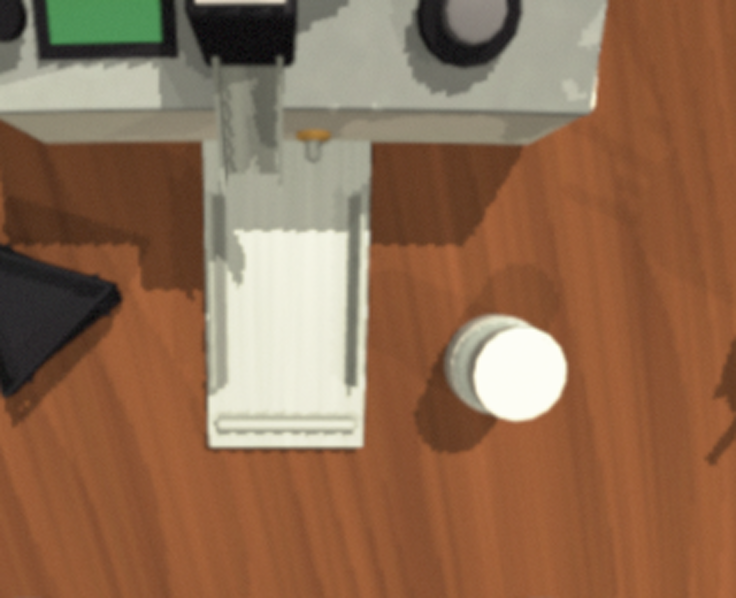

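```bash
python3 -c "
from h import *
plan((.451,-.156,.25),20.1,7)"
```

```text
yaw -12.3 turn -32.4 dist [ 0.0269 -0.3078 -0.0303]
[[0, -0.56, 0.17, 0.06, np.float64(-0.0129)], [0, -0.57, 0.13, 0.06, np.float64(-0.0129)], [0, -0.58, 0.08, 0.06, np.float64(-0.0129)], [0, -0.59, 0.03, 0.06, np.float64(-0.0129)], [0, -0.59, -0.01, 0.06, np.float64(-0.0129)], [0, -0.59, -0.06, 0.06, np.float64(-0.0129)], [0, -0.58, -0.11, 0.06, np.float64(-0.0129)]]
```

Request:
send_rows([
  [0, -0.56, 0.17, 0.06, -0.0129],
  [0, -0.57, 0.13, 0.06, -0.0129],
  [0, -0.58, 0.08, 0.06, -0.0129],
  [0, -0.59, 0.03, 0.06, -0.0129],
  [0, -0.59, -0.01, 0.06, -0.0129],
  [0, -0.59, -0.06, 0.06, -0.0129],
  [0, -0.58, -0.11, 0.06, -0.0129],
  [0, 0, 0, 0, 0],
])

```text
t: 3.58
position: [0.4494, -0.1598, 0.2485]
orientation: [[-0.339, 0.941, -0.001], [0.941, 0.339, -0.0], [0.0, -0.001, -1.0]]
force: [0.2, 0.4, 0.8]
gripper_width: 0.0853
grip_force: 0.0
```

Request:
send_rows([
  [0, 0, 0, 0, 0],
  [0, 0, 0, 0, 0],
])

```text
t: 3.82
position: [0.4502, -0.1564, 0.2492]
orientation: [[-0.343, 0.939, 0.0], [0.939, 0.343, 0.0], [0.0, 0.0, -1.0]]
force: [0.5, -0.5, -0.4]
gripper_width: 0.0852
grip_force: 0.0
```

```bash
python3 - <<'E'
from h import *
s=status.state();R=s['orientation'];print(s['t'],s['position'],np.degrees(np.arctan2(R[1,1],R[0,1])))
im,d=cams.snapshot('wrist');X=cloud('wrist',d);np.savez('w3.npz',im=im,X=X);cv2.imwrite('pics/w3.png',im)
m=(X[...,2]>.042)&(X[...,2]<.058)&(np.hypot(X[...,0]-.451,X[...,1]+.156)<.11)
print(m.sum(),rect(X[m]))
# side walls straight edges: rotate to pan frame, sort
a=np.radians(110.1);e=np.array([[np.cos(a),np.sin(a)],[-np.sin(a),np.cos(a)]])
P=(X[m][:,:2]-[.4511,-.1559])@e.T*1000
for x in range(-90,75,15):
    q=P[abs(P[:,0]-x)<6,1]
    if len(q): print(x,len(q),np.percentile(q,[1,99]).round(1))
for y in (-20,-10,0,10,20):
    q=P[abs(P[:,1]-y)<5,0]
    if len(q):print(y,np.percentile(q,[1,99]).round(1))
E
```

```text
3.825 [ 0.45016723 -0.1563801   0.24919368] 20.04393310938105
1324 (array([ 453.4, -166.5]), array([ 60.1, 157.6]), 20.34, [[397.79998779296875, -103.0], [452.6000061035156, -250.8000030517578], [509.0, -229.89999389648438], [454.20001220703125, -82.19999694824219]])
-90 179 [-21.9  25. ]
-75 221 [-25.4  29.8]
-60 61 [-28.1  31.1]
-45 55 [-27.7  30.9]
-30 50 [-28.4  31.5]
-15 66 [-28.3  31.2]
0 66 [-27.9  30.9]
15 57 [-27.6  31.6]
30 65 [-28.4  31.4]
45 71 [-28.2  31. ]
60 66 [-27.7  31.8]
-20 [-88.3  67.9]
-10 [-88.1  67.9]
0 [-88.3  67.9]
10 [-88.5  67.9]
20 [-89.2  67.9]
```

View pics/w3.png

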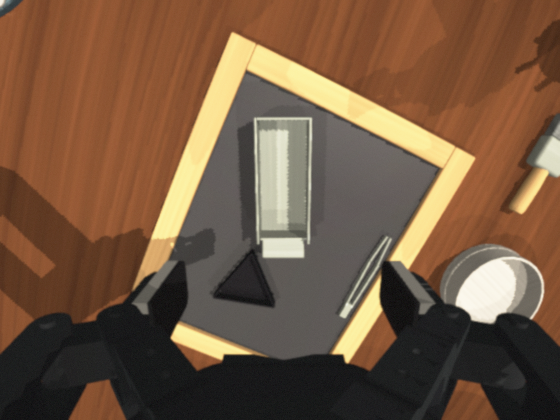

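```bash
python3 -c "
from h import *
plan((.4576,-.1785,.04),20.2,5)"
```

```text
yaw 20.06 turn -0.14 dist [ 0.0073 -0.0221 -0.2093]
[[0, -0.06, -0.0, 0.56, np.float64(-0.0001)], [0, -0.06, -0.0, 0.56, np.float64(-0.0001)], [0, -0.06, -0.0, 0.56, np.float64(-0.0001)], [0, -0.06, -0.0, 0.56, np.float64(-0.0001)], [0, -0.06, -0.0, 0.56, np.float64(-0.0001)]]
```

Request:
send_rows([
  [0, -0.16, 0, 0.3, -0.0004],
  [0, -0.15, 0, 0.6, 0],
  [0, 0, 0, 0.6, 0],
  [0, 0, 0, 0.6, 0],
  [0, 0, 0, 0.4, 0],
  [0, 0, 0, 0.29, 0],
  [0, 0, 0, 0, 0],
  [0, 0, 0, 0, 0],
])

```text
t: 4.88
position: [0.459, -0.1792, 0.0408]
orientation: [[-0.345, 0.939, 0.001], [0.939, 0.345, -0.001], [-0.001, 0.001, -1.0]]
force: [0.3, -0.2, 0.2]
gripper_width: 0.0855
grip_force: 0.0
```

Request:
send_rows([
  [1, 0, 0, 0, 0],
  [1, 0, 0, 0, 0],
  [1, 0, 0, 0, 0],
  [1, 0, 0, 0, 0],
  [1, 0, 0, 0, 0],
  [1, 0, 0, 0, 0],
], grip_force=45)

```text
t: 5.62
position: [0.4581, -0.1792, 0.0397]
orientation: [[-0.344, 0.939, -0.0], [0.939, 0.344, 0.0], [0.0, -0.0, -1.0]]
force: [-0.3, 0.2, -0.2]
gripper_width: 0.0
grip_force: 0.0
```

```bash
python3 - <<'E'
from h import *
print(status.state()['gripper_width'],status.state()['grip_force'])
im,d=cams.snapshot('wrist');i2,_=cams.snapshot('scene')
cv2.imwrite('pics/w4.png',np.hstack([cv2.resize(im,(480,360)),cv2.resize(i2[150:250,130:290],(320,200)) if 0 else cv2.resize(i2[140:260,100:300],(320,360))]))
E
```

```text
4.687379406192742e-05 0.0
```

View pics/w4.png

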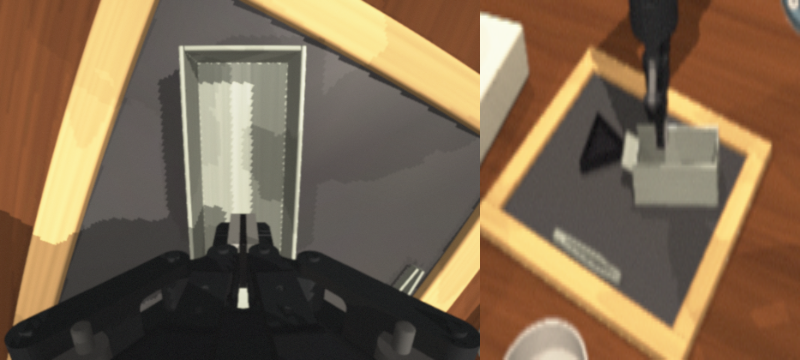

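Request:
send_rows([
  [1, 0, 0, -0.3, 0],
  [1, 0, 0, -0.7, 0],
  [1, 0, 0, 0, 0],
])

```text
t: 6.1
position: [0.4611, -0.1812, 0.1189]
orientation: [[-0.344, 0.939, 0.007], [0.939, 0.344, -0.005], [-0.007, 0.005, -1.0]]
force: [0.3, 0.2, 0.0]
gripper_width: -0.0002
grip_force: 0.0
```

```bash
cat > tips.py <<'E'
from h import *
s=status.state();im,d=cams.snapshot('wrist');X=cloud('wrist',d)
T=(X-s['position'])@s['orientation']*1000
print(s['t'],s['position'],s['gripper_width'])
m=(abs(T[...,0])<25)&(abs(T[...,1])<62)&(T[...,2]>-20)&(T[...,2]<28)&(d>0)
P=T[m]
if len(P):
    for sd in (-1,1):
        q=P[np.sign(P[:,1])==sd]; t=q[:,2]
        print(sd,len(q),'z pct',np.percentile(t,[50,90,99]).round(1),'y of lowest',np.percentile(q[t>np.percentile(t,85),1],[2,50,98]).round(1),'x',np.percentile(q[:,0],[2,50,98]).round(1))
a=np.radians(110.1);e=np.array([[np.cos(a),np.sin(a)],[-np.sin(a),np.cos(a)]])
P=(X[...,:2]-[.4511,-.1559])@e.T*1000
m=(X[...,2]>.044)&(X[...,2]<.058)&(abs(P[...,0])<90)&(abs(P[...,1])<40);P=P[m]
for x in (15,30,45,58):
    q=P[abs(P[:,0]-x)<6,1]
    if len(q):print('pan',x,np.percentile(q,[1,99]).round(1))
q=P[abs(P[:,1])<20,0]
if len(q):print('end',np.percentile(q,99))
E
python3 tips.py
```

```text
6.1 [ 0.46105887 -0.18115639  0.11888797] -0.00021163275893256955
-1 220 z pct [-16.2 -12.9 -11.1] y of lowest [-12.1  -4.5  -0.4] x [ 7.4 11.7 12.3]
1 178 z pct [-16.1 -12.5 -11.2] y of lowest [0.  2.7 6.6] x [ 7.4 11.4 12.1]
pan 15 [-26.9  32.8]
pan 30 [-26.4  32.9]
pan 45 [-26.5  33.2]
pan 58 [-26.2  33.2]
end 70.31187822261596
```

Request:
send_rows([
  [0, 0, 0, 0, 0],
  [0, 0, 0, 0, 0],
  [0, 0, 0, 0, 0],
  [0, 0, 0, 0, 0],
  [0, 0, 0, 0, 0],
])

```text
t: 6.78
position: [0.4582, -0.1792, 0.1146]
orientation: [[-0.344, 0.939, -0.0], [0.939, 0.344, 0.0], [0.0, -0.0, -1.0]]
force: [0.5, -0.2, 1.0]
gripper_width: 0.0851
grip_force: 0.0
```

```bash
python3 tips.py
```

```text
6.775 [ 0.45819737 -0.17923067  0.11462156] 0.08512070832594655
pan 15 [-28.   31.7]
pan 30 [-27.5  31.8]
pan 45 [-27.5  31.8]
pan 58 [-27.8  32. ]
end 68.43835161232425
```

Request:
send_rows([
  [0.18, 0, 0, 0, 0],
  [0.18, 0, 0, 0, 0],
  [0.18, 0, 0, 0, 0],
])

```text
t: 7.2
position: [0.4583, -0.1793, 0.1148]
orientation: [[-0.344, 0.939, 0.0], [0.939, 0.344, -0.0], [-0.0, 0.0, -1.0]]
force: [-1.0, -0.2, 0.2]
gripper_width: 0.0698
grip_force: 0.0
```

```bash
python3 tips.py
```

```text
7.2 [ 0.45831161 -0.17928048  0.1148456 ] 0.0697703692279293
-1 68 z pct [-18.7 -17.1 -16.5] y of lowest [-35.7 -35.5 -35.4] x [-10.3   0.1   8.9]
1 73 z pct [-18.5 -17.1 -16.1] y of lowest [34.6 34.8 35. ] x [-9.2 -0.7  8.6]
pan 15 [-28.   31.5]
pan 30 [-27.5  31.8]
pan 45 [-27.7  32. ]
pan 58 [-27.7  32.1]
end 69.06984363349935
```

Request:
send_rows([
  [0.12, 0, 0, 0.4, 0],
  [0.12, 0, 0, 0.4, 0],
  [0.12, 0, 0, 0.3, 0],
  [0.12, 0, 0, 0.15, 0],
  [0.12, 0, 0, 0, 0],
  [0.12, 0, 0, 0, 0],
])

```text
t: 8.0
position: [0.459, -0.1797, 0.0219]
orientation: [[-0.344, 0.939, 0.001], [0.939, 0.344, -0.001], [-0.001, 0.001, -1.0]]
force: [-0.1, -0.1, 0.1]
gripper_width: 0.075
grip_force: 0.0
```

```bash
python3 tips.py
```

```text
8.0 [ 0.45897161 -0.17972471  0.02193285] 0.0749575383126928
-1 8031 z pct [12.8 15.3 16.2] y of lowest [-61.5 -50.6 -42.5] x [-23.6   3.5  24.2]
1 8043 z pct [13.  15.5 16.3] y of lowest [39.7 48.8 61.5] x [-23.5   3.6  24.1]
pan 15 [-27.7  31.6]
pan 30 [-27.8  31.8]
pan 45 [-28.   31.7]
pan 58 [-27.8  31.8]
end 68.95126154228937
```

Request:
send_rows([
  [0.12, 0, 0, 0.08, 0],
  [0.12, 0, 0, 0.09, 0],
  [0.12, 0, 0, 0, 0],
])

```text
t: 8.43
position: [0.4577, -0.1789, 0.0076]
orientation: [[-0.344, 0.939, -0.001], [0.939, 0.344, 0.001], [0.001, -0.001, -1.0]]
force: [0.5, 0.4, 0.6]
gripper_width: 0.0752
grip_force: 0.0
```

Request:
send_rows([
  [0.5, 0, 0, 0, 0],
  [0.5, 0, 0, 0, 0],
  [0.5, 0, 0, 0, 0],
  [0.5, 0, 0, 0, 0],
])

```text
t: 8.93
position: [0.4583, -0.1793, 0.0084]
orientation: [[-0.344, 0.939, 0.0], [0.939, 0.344, -0.0], [-0.0, 0.0, -1.0]]
force: [-0.3, 0.7, 0.2]
gripper_width: 0.0593
grip_force: 49.6
```

Request:
send_rows([
  [0.5, 0, 0, -0.3, 0],
  [0.5, 0, 0, -0.6, 0],
  [0.5, 0, 0, -0.6, 0],
  [0.5, 0, 0, 0, 0],
  [0.5, 0, 0, 0, 0],
])

```text
t: 9.55
position: [0.4575, -0.1787, 0.1197]
orientation: [[-0.344, 0.939, -0.001], [0.939, 0.344, 0.001], [0.001, -0.001, -1.0]]
force: [-0.4, -0.0, -3.2]
gripper_width: 0.0592
grip_force: 50.2
```

```bash
cat > held.py <<'E'
from h import *
s=status.state();im,d=cams.snapshot('wrist');X=cloud('wrist',d)
T=(X-s['position'])@s['orientation']*1000
print(s['t'],s['position'],s['gripper_width'],s['grip_force'])
m=(T[...,2]<-35)&(T[...,2]>-52)&(T[...,0]>15)&(T[...,0]<110)&(abs(T[...,1])<40)
P=T[m]
for x in (20,35,50,65,80,88):
    q=P[abs(P[:,0]-x)<5]
    if len(q):print('x',x,'y',np.percentile(q[:,1],[1,99]).round(1),'z',np.percentile(q[:,2],[5,50]).round(1))
q=P[abs(P[:,1])<22]
for lo in (-22,-8,8):
    r=q[(q[:,1]>lo)&(q[:,1]<lo+14)]; print('end',np.percentile(r[:,0],[50,99]).round(1),'z',np.median(r[:,2]).round(1))
E
python3 held.py; python3 -c "
from h import *
u=np.array([np.cos(np.radians(77.7)),np.sin(np.radians(77.7))]);r=np.array([.43805,.2101])
t=r-u*(.0233+.035); print(t); plan((t[0],t[1],.12),-12.3,8,.5)"
```

```text
9.55 [ 0.4574761  -0.17871978  0.11971297] 0.059231289782062053 50.249313712120056
x 20 y [-30.5  29. ] z [-43.3 -41.9]
x 35 y [-30.4  29. ] z [-43.3 -41.9]
x 50 y [-30.6  29. ] z [-43.3 -41.8]
x 65 y [-30.4  29.2] z [-43.3 -41.8]
x 80 y [-30.5  29.1] z [-43.3 -41.8]
x 88 y [-30.2  28.8] z [-43.4 -41.8]
end [92.  93.9] z -41.9
end [92.  93.9] z -42.0
end [92. 94.] z -41.8
[0.42563033 0.15313824]
yaw 20.12 turn 32.42 dist [-0.0314  0.3315  0.0009]
[[0.5, 0.54, 0.14, -0.0, np.float64(0.0113)], [0.5, 0.55, 0.1, -0.0, np.float64(0.0113)], [0.5, 0.55, 0.06, -0.0, np.float64(0.0113)], [0.5, 0.55, 0.02, -0.0, np.float64(0.0113)], [0.5, 0.55, -0.01, -0.0, np.float64(0.0113)], [0.5, 0.55, -0.05, -0.0, np.float64(0.0113)], [0.5, 0.55, -0.09, -0.0, np.float64(0.0113)], [0.5, 0.54, -0.13, -0.0, np.float64(0.0113)]]
```

Request:
send_rows([
  [0.5, 0.4, 0.11, 0, 0.0113],
  [0.5, 0.55, 0.12, 0, 0.0113],
  [0.5, 0.55, 0.08, 0, 0.0113],
  [0.5, 0.55, 0.04, 0, 0.0113],
  [0.5, 0.55, 0.0, 0, 0.0113],
  [0.5, 0.55, -0.03, 0, 0.0113],
  [0.5, 0.55, -0.07, 0, 0.0113],
  [0.5, 0.54, -0.11, 0, 0.0113],
])

```text
t: 10.6
position: [0.4365, 0.1432, 0.1188]
orientation: [[0.217, 0.976, -0.004], [0.976, -0.217, -0.0], [-0.001, -0.004, -1.0]]
force: [0.8, 0.4, -2.8]
gripper_width: 0.0595
grip_force: 50.1
```

Request:
send_rows([
  [0.5, 0, 0, 0, 0],
  [0.5, 0, 0, 0, 0],
  [0.5, 0, 0, 0, 0],
])

```text
t: 10.98
position: [0.4379, 0.141, 0.1201]
orientation: [[0.216, 0.976, -0.001], [0.976, -0.216, -0.0], [-0.001, -0.001, -1.0]]
force: [-0.2, -0.0, -3.3]
gripper_width: 0.0595
grip_force: 50.1
```

```bash
cat > go.py <<'E'
from h import *
import sys
# go.py <mm short of rest point> <underside z mm>
a,z=float(sys.argv[1])/1000,float(sys.argv[2])/1000
u=np.array([np.cos(np.radians(77.7)),np.sin(np.radians(77.7))]);r=np.array([.43805,.2101])
t=r-u*(.0235+a)+.0007*np.array([u[1],-u[0]])
print(status.state()['t'],status.state()['force']);plan((t[0],t[1],z+.0024),-12.3,1,.5)
E
python3 go.py 35 22.5
python3 - <<'E'
from h import *
s=status.state();R=s['orientation']
im,d=cams.snapshot('wrist');X=cloud('wrist',d)
A=np.radians(77.7);e=np.array([[np.cos(A),np.sin(A)],[-np.sin(A),np.cos(A)]])
C=np.dstack([(X[...,:2]-[.43805,.2101])@e.T*1000,X[...,2]*1000]).reshape(-1,3)
def sel(x0,x1,y0,y1,z0,z1): return C[np.all((C>[x0,y0,z0])&(C<[x1,y1,z1]),1)]
P=sel(60,90,-110,110,15,55);print('face',len(P),[np.median(P[abs(P[:,1]-y)<12,0]).round(1) for y in (-90,-70,70,90)])
P=sel(40,74,-44,44,60,105);print('chute',len(P),P.min(0),np.percentile(P,[1,5],0).round(1).tolist())
P=sel(-20,60,-60,60,8,16);print('rest y',len(P),np.percentile(P[:,1],[.5,99.5]))
E
```

```text
10.975 [-0.17230661 -0.01815678 -3.30881224]
yaw -12.47 turn -0.17 dist [-0.0116  0.0118 -0.0952]
[[0.5, 0.12, -0.19, 1.27, np.float64(-0.0005)]]
face 2972 [np.float64(76.7), np.float64(76.7), np.float64(77.0), np.float64(77.0)]
chute 1279 [43.50815282  1.77445929 80.53402161] [[44.3, 1.8, 82.3], [46.3, 2.0, 83.1]]Traceback (most recent call last):
  File "<stdin>", line 9, in <module>
    return _quantile_unchecked(
        a, q, axis, out, overwrite_input, method, keepdims, weights)
    return _ureduce(a,
                    func=_quantile_ureduce_func,
    ...<5 lines>...
                    overwrite_input=overwrite_input,
                    method=method)
    r = func(a, **kwargs)
    result = _quantile(arr,
                       quantiles=q,
    ...<2 lines>...
                       out=out,
                       weights=wgt)
    slices_having_nans = np.isnan(arr[-1, ...])
                                  ~~~^^^^^^^^^
IndexError: index -1 is out of bounds for axis 0 with size 0
```

Request:
send_rows([
  [0.5, 0.12, -0.19, 0, -0.0005],
  [0.5, 0, 0, 0.4, 0],
  [0.5, 0, 0, 0.5, 0],
  [0.5, 0, 0, 0.25, 0],
  [0.5, 0, 0, 0, 0],
  [0.5, 0, 0, 0, 0],
])

```text
t: 11.78
position: [0.4267, 0.154, 0.0354]
orientation: [[0.212, 0.977, 0.001], [0.977, -0.212, 0.0], [0.0, 0.001, -1.0]]
force: [1.0, -0.3, -2.4]
gripper_width: 0.0592
grip_force: 49.9
```

```bash
python3 go.py 15 22.5; python3 held.py; python3 -c "
from h import *
im,d=cams.snapshot('wrist');cv2.imwrite('pics/w5.png',im)"
```

```text
11.775 [ 0.99554399 -0.343753   -2.43807799]
yaw -12.23 turn 0.07 dist [ 0.0038  0.0183 -0.0105]
[[0.5, 0.25, -0.0, 0.14, np.float64(0.0002)]]
11.775 [0.426685   0.15403189 0.03542104] 0.05924565265853559 49.90175127983093
x 20 y [-29.5  30. ] z [-44.2 -42.8]
x 35 y [-29.4  30. ] z [-44.1 -42.7]
x 50 y [-29.5  29.9] z [-44.1 -42.6]
x 65 y [-29.4  30.1] z [-44.1 -42.7]
x 80 y [-29.6  30.1] z [-44.2 -42.5]
x 88 y [-29.3  29.7] z [-44.2 -42.6]
end [91.5 93.5] z -42.6
end [91.5 93.5] z -42.8
end [91.5 93.4] z -42.6
```

View pics/w5.png

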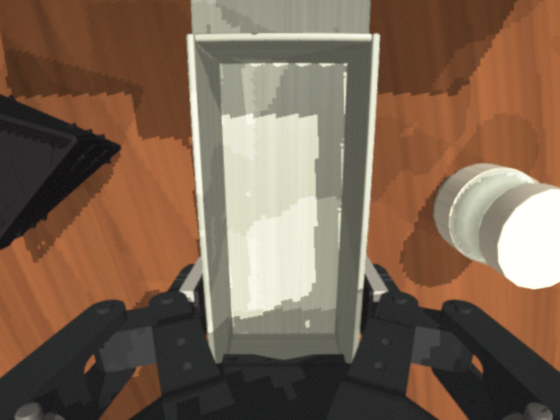

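Request:
send_rows([
  [0.5, 0, 0, 0.14, 0],
  [0.5, 0.1, 0, 0, 0],
  [0.5, 0.15, 0, 0, 0],
  [0.5, 0, 0, 0, 0],
  [0.5, 0, 0, 0, 0],
])

```text
t: 12.5
position: [0.4301, 0.1724, 0.0241]
orientation: [[0.211, 0.977, -0.0], [0.977, -0.211, -0.0], [-0.0, -0.0, -1.0]]
force: [-0.7, -0.5, -1.9]
gripper_width: 0.0596
grip_force: 50.0
```

```bash
python3 go.py -3 22.5; python3 held.py
```

```text
12.5 [-0.65949906 -0.53391176 -1.89634412]
yaw -12.19 turn 0.11 dist [0.0042 0.0176 0.0008]
[[0.5, 0.24, 0.01, -0.01, np.float64(0.0003)]]
12.5 [0.43014821 0.17235091 0.02405657] 0.05961456262134469 50.04696786403656
x 20 y [-29.9  29.6] z [-44.  -42.4]
x 35 y [-29.8  29.6] z [-43.8 -42.4]
x 50 y [-29.9  29.7] z [-43.8 -42.4]
x 65 y [-29.8  29.9] z [-43.9 -42.3]
x 80 y [-29.9  29.7] z [-43.9 -42.3]
x 88 y [-29.7  29.4] z [-43.9 -42.4]
end [91.3 93.2] z -42.3
end [91.3 93.3] z -42.4
end [91.3 93.2] z -42.3
```

Request:
send_rows([
  [0.5, 0.08, 0, -0.01, 0],
  [0.5, 0.06, 0.01, 0, 0],
  [0.5, 0.05, 0, 0, 0],
  [0.5, 0.05, 0, 0, 0],
  [0.5, 0, 0, 0, 0],
  [0.5, 0, 0, 0, 0],
])

```text
t: 13.3
position: [0.4347, 0.1894, 0.0248]
orientation: [[0.212, 0.977, -0.0], [0.977, -0.212, -0.0], [-0.0, -0.0, -1.0]]
force: [0.4, -2.5, -2.3]
gripper_width: 0.0594
grip_force: 50.1
```

```bash
python3 go.py -3 12; python3 held.py|tail -3
```

```text
13.3 [ 0.3611824  -2.53510992 -2.26469564]
yaw -12.23 turn 0.07 dist [-0.0003  0.0005 -0.0104]
[[0.5, 0.01, -0.01, 0.14, np.float64(0.0002)]]
x 65 y [-29.8  29.8] z [-43.8 -42.3]
x 80 y [27.  29.7] z [-43.9 -42.4]
x 88 y [-3.8 29.5] z [-43.9 -42.4]Traceback (most recent call last):
  File "held.py", line 12, in <module>
    r=q[(q[:,1]>lo)&(q[:,1]<lo+14)]; print('end',np.percentile(r[:,0],[50,99]).round(1),'z',np.median(r[:,2]).round(1))
                                                 ~~~~~~~~~~~~~^^^^^^^^^^^^^^^^
    return _quantile_unchecked(
        a, q, axis, out, overwrite_input, method, keepdims, weights)
    return _ureduce(a,
                    func=_quantile_ureduce_func,
    ...<5 lines>...
                    overwrite_input=overwrite_input,
                    method=method)
    r = func(a, **kwargs)
    result = _quantile(arr,
                       quantiles=q,
    ...<2 lines>...
                       out=out,
                       weights=wgt)
    slices_having_nans = np.isnan(arr[-1, ...])
                                  ~~~^^^^^^^^^
IndexError: index -1 is out of bounds for axis 0 with size 0
```

Request:
send_rows([
  [0.5, 0, 0, 0.05, 0],
  [0.5, 0, 0, 0.05, 0],
  [0.5, 0, 0, 0.03, 0],
  [0.5, 0, 0, 0, 0],
  [0.5, 0, 0, 0, 0],
])

```text
t: 13.98
position: [0.4344, 0.1894, 0.0148]
orientation: [[0.212, 0.977, -0.001], [0.977, -0.212, -0.0], [-0.0, -0.001, -1.0]]
force: [0.4, -2.4, -3.0]
gripper_width: 0.0596
grip_force: 50.0
```

Request:
send_rows([
  [0.5, 0, 0, 0.015, 0],
  [0.5, 0, 0, 0, 0],
  [0.5, 0, 0, 0, 0],
])

```text
t: 14.35
position: [0.4345, 0.1895, 0.0144]
orientation: [[0.212, 0.977, -0.001], [0.977, -0.212, -0.0], [-0.0, -0.0, -1.0]]
force: [-3.8, -3.9, 4.1]
gripper_width: 0.0592
grip_force: 50.9
```

Request:
send_rows([
  [0.1, 0, 0, 0, 0],
  [0.1, 0, 0, 0, 0],
  [0.1, 0, 0, 0, 0],
  [0.1, 0, 0, 0, 0],
])

```text
t: 14.85
position: [0.4348, 0.1897, 0.0139]
orientation: [[0.212, 0.977, 0.0], [0.977, -0.212, 0.0], [0.0, 0.0, -1.0]]
force: [-0.6, -0.2, 0.1]
gripper_width: 0.0768
grip_force: 0.0
```

```bash
cat > chk.py <<'E'
from h import *
s=status.state();print(s['t'],s['position'],s['gripper_width'],s['force'])
for n in ('top','wrist'):
    im,d=cams.snapshot(n);X=cloud(n,d);np.savez('chk_%s.npz'%n,im=im,X=X)
    A=np.radians(77.7);e=np.array([[np.cos(A),np.sin(A)],[-np.sin(A),np.cos(A)]])
    C=np.dstack([(X[...,:2]-[.43805,.2101])@e.T*1000,X[...,2]*1000]).reshape(-1,3)
    P=C[np.all((C>[-100,-40,40])&(C<[72,40,70]),1)]
    for x in (-85,-75,-60,-40,-20,0,20,40,60):
        q=P[abs(P[:,0]-x)<6]
        if len(q)>3:print(n,x,'y',np.percentile(q[:,1],[2,98]).round(1),'z50/90',np.percentile(q[:,2],[50,90]).round(1))
    if len(P):print('x',np.percentile(P[:,0],[.5,99.5]))
E
python3 chk.py
```

```text
14.85 [0.43482088 0.18966014 0.01394336] 0.07677108535053348 [-0.57079837 -0.20420782  0.10084881]
top -85 y [-22.6  20.1] z50/90 [51.8 55. ]
top -75 y [-22.9  20.6] z50/90 [47.9 51.2]
top -60 y [-29.9  20.6] z50/90 [57.  59.1]
x [-87.34700026  68.53870503]
wrist -60 y [-28.6  26.9] z50/90 [43.7 47.7]
wrist -40 y [-30.2  28.7] z50/90 [54.3 57.9]
wrist -20 y [-39.9  37.6] z50/90 [55.7 64.9]
wrist 0 y [-30.2  28.8] z50/90 [54.6 57.9]
wrist 20 y [-30.2  28.9] z50/90 [54.5 57.8]
wrist 40 y [-30.4  28.8] z50/90 [54.7 57.9]
wrist 60 y [-30.5 -27.9] z50/90 [54.9 57.9]
x [-52.48254324  70.64542407]
```

Request:
send_rows([
  [0.1, 0, 0, -0.15, 0],
  [0.1, 0, 0, -0.4, 0],
  [0.1, 0, 0, -0.6, 0],
  [0.1, 0, 0, -0.7, 0],
  [0.1, 0, 0, -0.7, 0],
  [0.1, 0, 0, -0.7, 0],
  [1, 0, 0, -0.3, 0],
  [1, 0, 0, 0, 0],
])

```text
t: 15.95
position: [0.4358, 0.1898, 0.2828]
orientation: [[0.212, 0.977, 0.005], [0.977, -0.212, 0.001], [0.002, 0.005, -1.0]]
force: [0.5, 0.1, -0.8]
gripper_width: 0.0416
grip_force: 0.0
```

Request:
send_rows([
  [1, 0.5, 0.4, 0, 0],
  [1, 0.3, 0.5, 0, 0],
  [1, 0, 0, 0, 0],
  [1, 0, 0, 0, 0],
  [1, 0, 0, 0, 0],
])

```text
t: 16.58
position: [0.5124, 0.2336, 0.2798]
orientation: [[0.212, 0.977, -0.001], [0.977, -0.212, -0.0], [-0.0, -0.001, -1.0]]
force: [0.2, 0.4, -0.5]
gripper_width: 0.0001
grip_force: 0.0
```

```bash
python3 chk.py; python3 - <<'E'
from h import *
a=np.load('chk_wrist.npz');im=a['im'];X=a['X']
cv2.imwrite('pics/w6.png',im)
A=np.radians(77.7);e=np.array([[np.cos(A),np.sin(A)],[-np.sin(A),np.cos(A)]])
C=np.dstack([(X[...,:2]-[.43805,.2101])@e.T*1000,X[...,2]*1000])
m=np.all((C>[85,-100,117])&(C<[150,-30,140]),2)
print(m.sum(),X[m].mean(0),C[m].mean(0),np.ptp(C[m],0))
v,u=np.nonzero(m);print(u.mean(),v.mean(),v.min())
E
```

```text
16.575 [0.51243107 0.23362648 0.27980697] 6.594433561603962e-05 [ 0.22598101  0.43682152 -0.51972373]
top -85 y [-22.5  20.3] z50/90 [51.2 54.5]
top -75 y [-24.8  20.7] z50/90 [47.9 51.2]
top -60 y [-29.9  27.5] z50/90 [56.1 58.8]
top -40 y [-30.1  27.5] z50/90 [55.4 57.4]
top -20 y [-32.3  27.4] z50/90 [55.9 60.4]
top 0 y [-32.2  27.9] z50/90 [56.5 58.7]
top 20 y [-32.2  27.5] z50/90 [56.3 59.4]
top 40 y [-31.6  27.9] z50/90 [55.4 58.1]
top 60 y [-32.1  27.7] z50/90 [57.4 58.4]
x [-87.36872917  71.76755934]
wrist -85 y [-24.6  21.9] z50/90 [52.1 53.8]
wrist -75 y [-24.5  21.8] z50/90 [48.7 50.8]
wrist -60 y [-31.5  28. ] z50/90 [56.3 58.4]
wrist -40 y [-31.6  28.2] z50/90 [56.4 58.2]
wrist -20 y [-31.6  28.2] z50/90 [54.7 58.5]
wrist 0 y [-31.6  28.4] z50/90 [56.1 58.3]
wrist 20 y [-31.6  28.3] z50/90 [55.8 58.5]
wrist 40 y [-31.5  28.6] z50/90 [56.3 58.2]
wrist 60 y [-31.5 -29. ] z50/90 [56.9 57.9]
x [-86.92091145  71.1043378 ]
1174 [0.53040991 0.30409246 0.12322808] [111.51038854 -70.21659155 123.22808164] [53.39370329 59.77571432 13.09996279]
285.515332197615 112.78790459965929 71
```

View pics/w6.png

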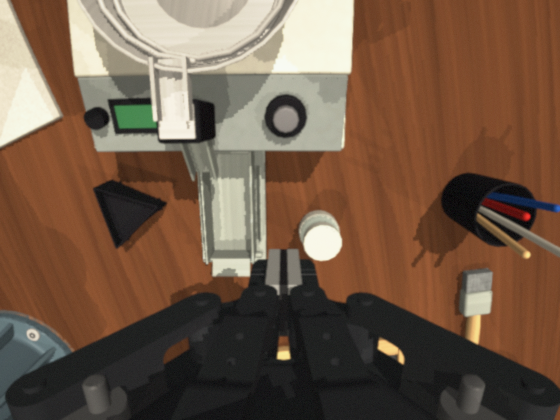

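```bash
python3 - <<'E'
from h import *
a=np.load('chk_wrist.npz');X=a['X']
P=X[114:129,280:295].reshape(-1,3);c=np.median(P,0);print(c,np.percentile(P[:,2],[5,95]))
plan((c[0],c[1],c[2]+.03),-12.3,3,1)
A=np.radians(77.7)
C=(X[...,:2]-c[:2])@np.array([[np.cos(A),-np.sin(A)],[np.sin(A),np.cos(A)]])*1000
m=(X[...,2]>.16)&(X[...,2]<.19)&(abs(C[...,0])<150)&(abs(C[...,1])<150)
Q=C[m]; 
for nm,q in (('head',Q[Q[:,0]<25]),('bowl',Q[Q[:,0]>25])): print(nm,len(q),np.percentile(q,[1,99],0).round() if len(q) else '', np.hypot(*q.T).min() if len(q) else '')
E
```

```text
[0.53014013 0.29671531 0.12698102] [0.12501794 0.12893646]
yaw -12.24 turn 0.06 dist [ 0.0173  0.063  -0.1235]
[[1, 0.29, 0.02, 0.55, np.float64(0.0001)], [1, 0.29, 0.02, 0.55, np.float64(0.0001)], [1, 0.29, 0.02, 0.55, np.float64(0.0001)]]
head 2551 [[-16.  68.]
 [ 24. 102.]] 67.92440758406607
bowl 3993 [[ 26.  -2.]
 [ 89. 147.]] 54.69836915469669
```

Request:
send_rows([
  [1, 0.45, 0.03, 0, 0],
  [1, 0.42, 0.03, 0.4, 0],
  [1, 0, 0, 0.6, 0],
  [1, 0, 0, 0.5, 0],
  [1, 0, 0, 0.3, 0],
  [1, 0, 0, 0.15, 0],
  [1, 0, 0, 0, 0],
  [1, 0, 0, 0, 0],
])

```text
t: 17.68
position: [0.5325, 0.297, 0.1355]
orientation: [[0.212, 0.977, 0.002], [0.977, -0.212, 0.001], [0.001, 0.002, -1.0]]
force: [0.7, 0.1, 0.6]
gripper_width: -0.0002
grip_force: 0.0
```

```bash
python3 tips.py; python3 -c "
from h import *
plan((.5301,.2967,.1215),-12.3,1,1)"
```

```text
17.675 [0.5325492  0.2969698  0.13548083] -0.0001820128687721505
-1 4095 z pct [21.5 27.  27.9] y of lowest [-61.2 -42.6 -21.6] x [-4.6 14.5 24.5]
1 3204 z pct [24.4 27.2 27.9] y of lowest [14.3 34.2 52. ] x [-3.4 15.3 24.7]
yaw -12.24 turn 0.06 dist [-0.0025 -0.0003 -0.014 ]
[[1, -0.01, -0.03, 0.19, np.float64(0.0002)]]
```

Request:
send_rows([
  [1, -0.01, -0.03, 0.1, 0],
  [1, 0, 0, 0.06, 0],
  [1, 0, 0, 0, 0],
  [1, 0, 0, 0, 0],
])

```text
t: 18.23
position: [0.5293, 0.2965, 0.1219]
orientation: [[0.212, 0.977, -0.0], [0.977, -0.212, -0.0], [-0.0, -0.0, -1.0]]
force: [-0.3, 0.3, 0.8]
gripper_width: 0.0004
grip_force: 0.0
```

Request:
send_rows([
  [1, 0, 0, 0.04, 0],
  [1, 0, 0, 0.03, 0],
  [1, 0, 0, 0, 0],
])

```text
t: 18.6
position: [0.5296, 0.2967, 0.1169]
orientation: [[0.212, 0.977, 0.001], [0.977, -0.212, 0.0], [0.001, 0.001, -1.0]]
force: [0.0, 0.9, 2.7]
gripper_width: -0.0002
grip_force: 1.1
```

Contact as predicted; press on in small steps.

Request:
send_rows([
  [1, 0, 0, 0.03, 0],
  [1, 0, 0, 0.02, 0],
  [1, 0, 0, 0, 0],
])

```text
t: 18.98
position: [0.5298, 0.2968, 0.1139]
orientation: [[0.212, 0.977, 0.001], [0.977, -0.212, 0.001], [0.001, 0.001, -1.0]]
force: [-1.0, 1.1, 7.1]
gripper_width: -0.0
grip_force: 3.3
```

Request:
send_rows([
  [1, 0, 0, 0.02, 0],
  [1, 0, 0, 0, 0],
  [1, 0, 0, 0, 0],
])

```text
t: 19.35
position: [0.5299, 0.2969, 0.1136]
orientation: [[0.212, 0.977, 0.002], [0.977, -0.212, 0.001], [0.001, 0.002, -1.0]]
force: [-4.4, 0.4, 15.8]
gripper_width: -0.0002
grip_force: 7.0
```

Request:
send_rows([
  [1, 0, 0, -0.1, 0],
  [1, 0, 0, -0.4, 0],
  [1, 0, 0, -0.7, 0],
  [1, 0, 0, -0.7, 0],
  [1, -0.4, 0, -0.3, 0],
  [1, -0.5, 0, 0, 0],
  [1, 0, 0, 0, 0],
  [1, 0, 0, 0, 0],
])

```text
t: 20.35
position: [0.5148, 0.2305, 0.2758]
orientation: [[0.213, 0.977, -0.001], [0.977, -0.213, 0.0], [-0.0, -0.001, -1.0]]
force: [0.4, -0.6, 0.6]
gripper_width: 0.0003
grip_force: 0.0
```

```bash
python3 chk.py; python3 - <<'E'
from h import *
a=np.load('chk_wrist.npz');cv2.imwrite('pics/w7.png',a['im'])
X=a['X'];m=np.hypot(X[...,0]-.5301,X[...,1]-.2967)<.007;print('button z',np.median(X[m][:,2]),m.sum())
E
```

```text
20.35 [0.5147718  0.23053785 0.27584407] 0.00029828164280237666 [ 0.42622974 -0.56054997  0.5731768 ]
top -85 y [-22.4  20.7] z50/90 [51.7 53.9]
top -75 y [-23.5  20.5] z50/90 [48.2 51. ]
top -60 y [-29.8  27.7] z50/90 [56.  57.5]
top -40 y [-31.7  27.5] z50/90 [56.4 58.5]
top -20 y [-32.3  27.5] z50/90 [57.3 59.1]
top 0 y [-32.2  28. ] z50/90 [55.5 59. ]
top 20 y [-32.3  27.5] z50/90 [55.8 58.6]
top 40 y [-32.   27.7] z50/90 [56.5 60. ]
top 60 y [-32.1  27.1] z50/90 [56.9 59.7]
x [-87.23698291  71.73743534]
wrist -85 y [-24.8  21.8] z50/90 [51.9 53.6]
wrist -75 y [-24.7  22.2] z50/90 [48.5 50.7]
wrist -60 y [-31.3  28.5] z50/90 [55.9 58.1]
wrist -40 y [-31.3  28.9] z50/90 [54.9 58. ]
wrist -20 y [-31.3  28.5] z50/90 [54.4 58.2]
wrist 0 y [-31.3  28.8] z50/90 [54.6 58.1]
wrist 20 y [-31.2  29.1] z50/90 [55.1 58. ]
wrist 40 y [-31.2  28.8] z50/90 [55.3 57.9]
wrist 60 y [-31.2 -29.4] z50/90 [57.  58.2]
x [-87.10363404  71.01918545]
button z 0.4273922573288186 1172
```

View pics/w7.png

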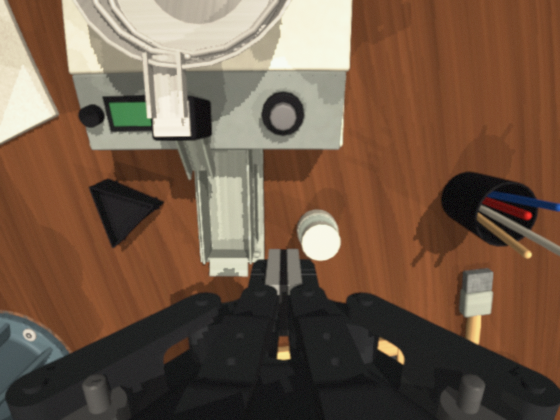

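The pan lies flat on the rest with its lip outwards, unmoved at (230,210). The button at (283,114) is up, and the jar at (320,236) and tray stack at (125,212) are where they were.

```bash
python3 -c "
from workcell import hand_in
print(hand_in())"
```

```text
the job is handed in; nothing more can be done
None
```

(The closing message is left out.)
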